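# Unstack the fittings into their trays

### The arm

A 6-joint arm with a two-finger parallel gripper is mounted at the origin on a cart in front of the work surface, level with it; the furniture and walls round the work are solid. World frame = base frame: x ahead of the robot, y to its left, z up, the work surface at z = 0. Lengths are in mm, angles in degrees, forces in N, time in s.
With the tool pointing down it reaches from about 300 to 850 mm from the base axis. Payload 4.2 kg.
Tool frame: the origin (TCP) lies on the centre line of the jaws, within the pads' length; the fingertips stand 14 mm ahead of it and the grasp point (between the pads) lies 5 mm behind it; z points along the fingers, y is the line along which they close (so a half turn about z gives the same grasp; the last joint's range is limited). The gripper opens to 91 mm and grips with 3 to 60 N. Pads are 32 mm wide; open, the fingers measure 118 mm over their backs; the gripper's body (76 mm by 178 mm) begins 60 mm behind the grasp point.
Start: joints at [-69.271, 18.312, 89.639, -0, 72.044, -1.146], TCP at [214.244, -533.611, 227.976] pointing down, gripper open.
Joint ranges: [-177.97, 177.97], [-48.28, 115.42], [12.27, 149.76], [-77.06, 257.06], [2.81, 150.46], [-146.56, 146.56]. Speed limits (degrees/s): [147.25, 147.25, 180, 180, 180, 180].

### API

Orientations are given as [roll, pitch, yaw] about the fixed x, y, z axes, in that order (R = Rz(yaw) Ry(pitch) Rx(roll)).
In Python, from workcell import env gives the robot as it stands.
- The arm moves only by the tool arm_command, never from a script. Its argument "motion" is a list of rows, each an object with "offset": the shift along the tool's x, y, z in m, a list of three; "spin": the turn about the tool's z in rad. In form: [{"offset": [tx, ty, tz], "spin": spin}, ...]. A call has 1 to 5 rows; each row shifts and turns the commanded pose from where the row before left it, along the tool's axes as they then stand; what a row does not reach is not made up. A row lasts 1/8 s, in which the tool goes at most 62.5 mm and 10.7 degrees, less where a joint would pass 70% of its speed; a pose out of reach is approached as far as the arm can. A call with a gripper value outside its range is refused whole. "jaw" is the finger opening in m, from 0 to 0.0912, set as the call begins (left out, the last holds). The fingers move at their own pace and stop on an object; "newtons" is the grip in N (left out, the last holds). Time passes only in rows, so rows that do not move let the fingers close. It gives the time, the measured TCP pose, the force, the opening and the grip force at its end, in the units of the state.
- env.state(): the state, without advancing time (a new reading comes with each control period).
- env.grab_frame(name): name is "scene" or "side" or "wrist"; returns (picture, depth): 480x640x3 uint8, blue, green, red; 480x640 float32, mm along the optical axis (not along the pixel's ray), 0 where there is no reading.
- env.camera_model(name): a dict with "fx", "fy", "cx", "cy" (pixels), "eye" and "rotation" of the camera in the world; the wrist camera has in their place "hand_eye" (4x4, takes a point from camera to tool coordinates, whose origin is the TCP and whose axes are the flange's). Camera axes: x right, y down, z forward; pixel columns grow to the right and rows downward; lengths in mm; the calibration is good to about 2 mm. A picture is of the moment at which its call begins: read the wrist's pose just before it. camera_model takes no time and is no camera call.
- env.job_done(): hands the job in; it is judged then, once.
Trained networks look in the newest picture that a camera, given by its name, has taken for a name from the list of things; names that differ only in an ending like _2 or _b are one class to them, and where a whole thing is asked for, a point or a joint stands for the part that bears it (a point fixed in the world has none). Each returns a list of dicts, best first, with "score" (0 to 1); they miss things now and then, are a little off and sometimes report something else, mostly with a low value. They report only what shows in the picture. A call takes as long as a camera call. They do not tell look-alikes from the thing itself.
- env.boxes_of(camera, target): "bbox" ([left, top, right, bottom] in pixels, round what is visible of it).
- env.pinpoint(camera, target): "location" ([column, row] in pixels: a listed point, or the origin of a listed thing).
The state is a dict: "time_s": time; "qpos": joint angles; "qvel": joint speeds; "effort": joint torques, N m; "ee_pos": TCP position; "ee_rot": TCP orientation; "force": force on the tool from outside, world axes, zero at the start; "torque": the same for the moment, N m; "gripper_width": finger opening in mm; "gripper_force": force on a finger pad.
Only numpy, scipy, OpenCV 4.12 (cv2) and the standard library are available. Lean on these libraries where they do the work, as an engineer would, in place of code of your own. Each camera call takes 0.05 s, during which the arm holds its last target. There are 200 camera calls.

### The job

The four fittings lie in two piles of two: take the piles apart and lay each fitting in the tray whose recess has its shape, only larger: the hexagonal nut in the hexagonal recess, the round cap in the round one, the rectangular block in the rectangular one and the long round-ended block in the long round-ended one. Each must end flat on the floor of its recess, same side up as now. Leave the ball tap that lies among them where it is.

Things in the scene. Friction and masses are not known exactly. Their poses are not given: they have to be found in the camera images.
- nut_center (a point): plain steel hexagonal union nut with a through bore (36 mm), 54 mm across flats (62 across corners), 34 mm tall, lying flat on top of one of the two blocks (which one varies). Point: its centre, 17 mm above its underside. Flats face along its x axis and every 60 degrees from it; z up
- cap_center (a point): plain steel round cap, solid, 36 mm diameter, 36 mm tall, standing upright on top of the other block. Point: its centre, 18 mm above its underside; z up
- block_center (a point): plain aluminium rectangular block with square corners, 54 mm wide (its x) by 88 mm long (its y) by 32 mm tall, lying flat on the deck under one of the two smaller fittings. Point: its centre, 16 mm above its underside; z up; either way round is the same
- oval_center (a point): grey plastic long block with half-round ends, 50 mm wide (its x) by 110 mm long (its y) by 32 mm tall, a steel-rimmed bolt hole at each end, lying flat on the deck under the other small fitting. Point: its centre, 16 mm above its underside; z up; either way round is the same
- tray_nut_floor (a point): fixed white plastic tray with a raised rim round a dark hexagonal recess 70 mm across flats; outer size 84 x 95 mm. The recess floor is 4 mm above the deck and the rim rises 7 mm above that floor (5 mm thick). Point: centre of the recess floor. z up.
- tray_cap_floor (a point): fixed white plastic tray with a raised rim round a dark round recess of 52 mm diameter; outer size 66 x 66 mm. The recess floor is 4 mm above the deck and the rim rises 7 mm above that floor (5 mm thick). Point: centre of the recess floor. z up.
- tray_block_floor (a point): fixed white plastic tray with a raised rim round a dark rectangular recess 70 mm (its x) by 104 mm (its y); outer size 84 x 118 mm. The recess floor is 4 mm above the deck and the rim rises 7 mm above that floor (5 mm thick). Point: centre of the recess floor. The block's y lies along the recess's y, either way round; z up.
- tray_oval_floor (a point): fixed white plastic tray with a raised rim round a dark long round-ended recess 66 mm (its x) by 126 mm (its y); outer size 80 x 140 mm. The recess floor is 4 mm above the deck and the rim rises 7 mm above that floor (5 mm thick). Point: centre of the recess floor. The long block's y lies along the recess's y, either way round; z up.
- tap_center (a point): bystander, loose: black plastic ball tap with a red lever, 40 x 145 mm and 64 mm tall, lying along its y. Point: 20 mm above the deck at its middle; to be left where it is
- hook_tip (a point): nothing to handle, only to keep the arm clear of: foremost tip of the thin steel hooks that reach out from the back panel over the middle of the deck. This fixed hook runs straight back (+x) from here, between 0.29 and 0.34 m above the deck; others beside it, up to 0.1 m either way in y, begin 0.05 m farther back and 0.44 m above the deck. Hand and wrist can swing across the middle in front of it, drawn in to about 0.45 m from the robot's base
Not all that is in view belongs to the job. Leave any blue look-alike of the part that bears block_center alone.

How it is judged:
By the outcome, as a careful person would: the job done as asked, in the order asked, and still so for the second after the job is handed in, with the robot touching nothing.
It also fails if it takes over 122 s, if anything falls off the work surface, if the arm or the gripper's body presses on something with over 40 N, if the wrist force passes 120 N, or if a joint passes its speed limit or range.

## Working session

There is one attempt and no reset: what is moved stays moved. The work goes in short steps, Python scripts to look and compute and a tool call to move; the robot and the scene stay as the last step left them, time stands still between calls to the robot, and variables do not carry over. Pictures are saved under pics/ and viewed, at most 14 in all, crops included, and the job is handed in when it is done.

Besides the shell and the picture viewer there is one more tool, called after "Request:" as name([rows], argument=value, ...), one row to a line, values as JSON. arm_command: Moves the arm, as the interface text tells. Its arguments: {"type":"object","properties":{"motion":{"type":"array"},"jaw":{"type":"number"},"newtons":{"type":"number"}},"required":["motion"]}

```bash
mkdir -p pics; ls; cat > h.py <<'E'
import numpy as np, cv2
from workcell import env
from scipy.spatial.transform import Rotation as Ro
def T(name):
    m=env.camera_model(name)
    if 'eye' in m:
        R=np.array(m['rotation']); 
        if R.shape!=(3,3): R=Ro.from_euler('xyz',R,degrees=True).as_matrix()
        return m,R,np.array(m['eye'])
    s=env.state(); H=np.array(m['hand_eye']); Rt=Ro.from_euler('xyz',s['ee_rot'],degrees=True).as_matrix()
    return m,Rt@H[:3,:3],Rt@H[:3,3]+np.array(s['ee_pos'])
def cloud(m,R,t,d):
    v,u=np.mgrid[0:480,0:640]
    return np.stack([(u-m['cx'])/m['fx']*d,(v-m['cy'])/m['fy']*d,d],-1)@R.T+t
def ray(m,R,t,uv,z):
    r=R@np.array([(uv[0]-m['cx'])/m['fx'],(uv[1]-m['cy'])/m['fy'],1]); return t+r*(z-t[2])/r[2]
E
python3 - <<'E'
from h import *
print(env.state())
for n in ['scene','side','wrist']:
    m=env.camera_model(n); print(n,m)
    p,d=env.grab_frame(n); cv2.imwrite(f'pics/{n}0.png',p); np.save(f'{n}0.npy',d)
    if n=='wrist': continue
    M=T(n)
    for k,z in dict(nut_center=49,cap_center=50,block_center=16,oval_center=16,tray_nut_floor=4,tray_cap_floor=4,tray_block_floor=4,tray_oval_floor=4,tap_center=20).items():
        print(n,k,[(np.round(q['location']).tolist(),round(q['score'],2),ray(*M,q['location'],z).round().tolist()) for q in env.pinpoint(n,k)[:3]])
E
```

```text
pics
{'time_s': 0.0, 'qpos': array([-6.92701943e+01,  1.83515867e+01,  8.97077630e+01,  2.45712073e-04,
        7.20414574e+01, -1.14631098e+00]), 'qvel': array([-0.01783076, -0.00891052,  0.03425124, -0.06101829,  0.09561051,
       -0.08181797]), 'effort': array([-3.34399056e-04, -4.12458515e+01, -2.31975031e+01,  7.28077255e-02,
        4.56400705e-02, -1.36352282e-04]), 'ee_pos': array([ 214.07408038, -533.14741792,  227.11159337]), 'ee_rot': array([-1.79899218e+02, -2.25026153e-03,  2.18760387e+01]), 'force': array([-0.52185837, -0.47970376,  0.57715244]), 'torque': array([ 0.05735497, -0.01372766,  0.03538797]), 'gripper_force': 0.0, 'gripper_width': 91.55744719167609}
scene {'fx': 587.196286566057, 'fy': 587.196286566057, 'cx': 319.82007051009447, 'cy': 234.4599911816632, 'eye': array([-327.88438912, 1112.09262395,  995.352917  ]), 'rotation': array([-118.67029695,   -1.45192113, -141.5731069 ])}
scene nut_center [([280.0, 325.0], 0.67, [501.0, 196.0, 49.0])]
scene cap_center []
scene block_center [([276.0, 333.0], 0.67, [516.0, 196.0, 16.0]), ([298.0, 205.0], 0.63, [975.0, -4
[... 1092 characters left out ...]
0, 301.0], 0.77, [505.0, -72.0, 4.0])]
side tray_block_floor [([374.0, 249.0], 0.91, [508.0, -325.0, 4.0])]
side tray_oval_floor [([390.0, 228.0], 0.57, [491.0, -465.0, 4.0])]
side tap_center [([324.0, 331.0], 0.75, [527.0, 69.0, 20.0])]
wrist {'fx': 382.7735834570476, 'fy': 382.7735834570476, 'cx': 322.09497775784877, 'cy': 249.14494665800487, 'hand_eye': array([[-1.03487777e-03, -9.62932056e-01, -2.69742070e-01,
         7.43241349e+01],
       [ 9.99999239e-01, -8.15175308e-04, -9.26509346e-04,
        -4.92632703e-01],
       [ 6.72278474e-04, -2.69742824e-01,  9.62932166e-01,
        -1.57168956e+02],
       [ 0.00000000e+00,  0.00000000e+00,  0.00000000e+00,
         1.00000000e+00]])}
```

View pics/scene0.png

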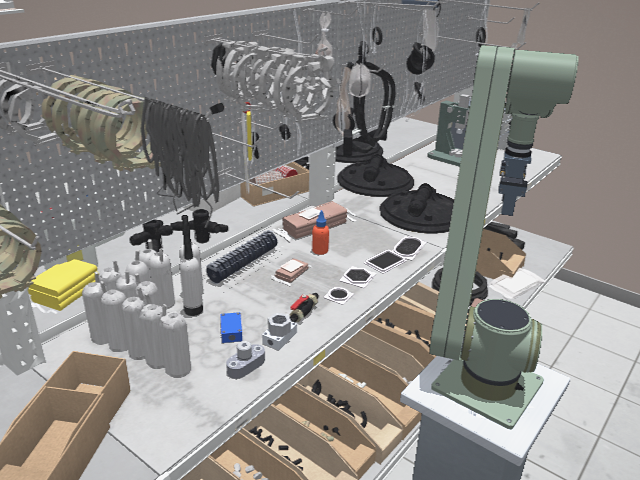

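View pics/side0.png

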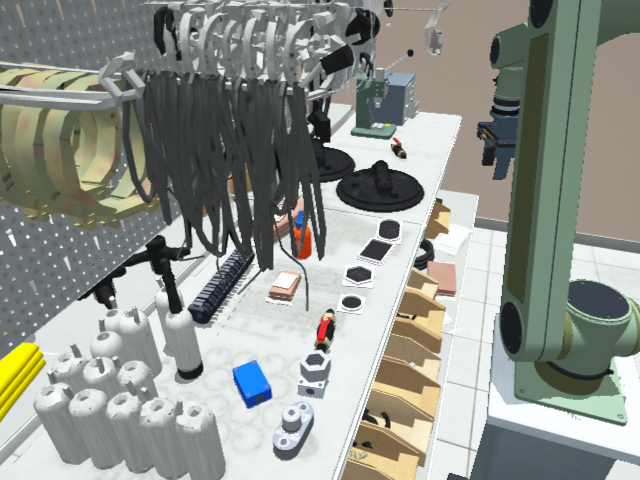

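View pics/wrist0.png

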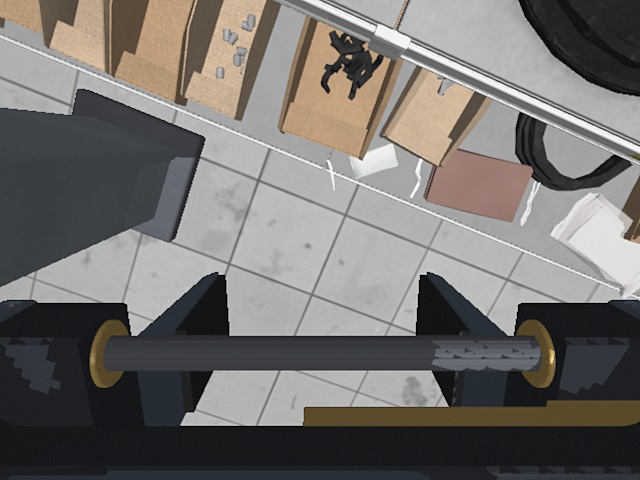

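Scene (280,325): nut on the aluminium block. (245,357): cap on the grey oval. The possible mix-ups are the blue look-alike at (231,327), the pink pads at (292,270) and the tap at (303,306). Trays: cap (339,294), nut (358,275), block (385,260), oval (408,246). Next I'll refine from the depth images and check with one close crop.

```bash
python3 - <<'E'
from h import *
for n in ['scene','side']:
    M=T(n); d=np.load(f'{n}0.npy'); c=cloud(*M,d); p=cv2.imread(f'pics/{n}0.png').astype(int)
    ok=d>0; X,Y,Z=c[...,0],c[...,1],c[...,2]
    deck=ok&(abs(Z)<15)&(abs(X-450)<60)&(abs(Y-200)<200); print(n,'deck z',np.median(Z[deck]))
    def rect(k,a,b,x,y):
        s=ok&(Z>a)&(Z<b)&(X>x[0])&(X<x[1])&(Y>y[0])&(Y<y[1])
        q=c[s]; 
        if len(q)<5: print(k,'none');return
        print(k,len(q),[np.round(t,1) for t in cv2.minAreaRect(q[:,:2].astype(np.float32))],np.median(q[:,2]).round(1))
    rect('nut top',58,72,(430,570),(140,260)); rect('block top',27,37,(430,570),(130,265))
    rect('cap top',60,76,(430,570),(275,400)); rect('oval top',27,37,(410,590),(265,420))
    rect('blue',20,50,(590,680),(200,320)); rect('tap',10,75,(450,620),(-15,135))
    dark=(p.max(-1)<80)
    for k,y in dict(cap=(-110,-25),nut=(-240,-135),block=(-390,-250),oval=(-540,-385)).items():
        s=ok&dark&(abs(Z-4)<14)&(X>420)&(X<590)&(Y>y[0])&(Y<y[1]); q=c[s]
        if len(q)>5: print('tray',k,len(q),[np.round(t,1) for t in cv2.minAreaRect(q[:,:2].astype(np.float32))])
    for k in ['hook_tip']:
        for q in env.pinpoint(n,k)[:2]:
            u,v=map(int,q['location']); print(k,q,c[v-2:v+3,u-2:u+3].reshape(-1,3)[np.argmin(d[v-2:v+3,u-2:u+3])])
    s=ok&(Z>250)&(Z<500)&(abs(Y)<150)&(X>350)
    print('front things',c[s][np.argsort(c[s][:,0])[:5]].round(),s.sum())
p=cv2.imread('pics/side0.png')[310:470,220:380]; cv2.imwrite('pics/crop1.png',cv2.resize(p,(600,600),interpolation=cv2.INTER_CUBIC))
E
```

```text
scene deck z 0.2999616598729631
nut top 232 [array([504.8, 197.5]), array([54.6, 63.7]), np.float64(57.9)] 65.5
block top 187 [array([504.1, 184.9]), array([ 57.1, 109.8]), np.float64(4.4)] 32.0
cap top 138 [array([498.2, 332.2]), array([31.6, 39.5]), np.float64(43.9)] 67.8
oval top 471 [array([515.4, 307.1]), array([ 90. , 152.5]), np.float64(39.6)] 32.4
blue 425 [array([623.7, 257.4]), array([53.9, 96.5]), np.float64(48.6)] 32.3
tap 487 [array([523.9,  64.3]), array([ 34.5, 142. ]), np.float64(4.8)] 35.1
tray cap 87 [array([507.6, -72.3]), array([41.2, 39.5]), np.float64(81.9)]
tray nut 154 [array([ 524.2, -192. ]), array([66. , 61.7]), np.float64(30.0)]
tray block 265 [array([ 511., -329.]), array([97.5, 65.4]), np.float64(81.2)]
tray oval 243 [array([ 498.1, -456.6]), array([ 61.4, 119.9]), np.float64(11.7)]
hook_tip {'location': [299.5, 206.6], 'score': 0.59} [ 994.85066183 -453.58325535   -5.4463226 ]
front things [[601.   9. 339.]
 [604.  10. 338.]
 [605.  13. 333.]
 [605.   9. 335.]
 [608.  13. 332.]] 3625
side deck z -1.6142768888573187
nut top 360 [array([499.7, 197.4]), ar
[... 260 characters left out ...]
3]), np.float64(85.1)] 30.5
blue 834 [array([618.6, 257. ]), array([54.3, 91.2]), np.float64(48.1)] 30.3
tap 604 [array([523.3,  66.1]), array([ 39. , 141.2]), np.float64(9.4)] 32.9
tray cap 144 [array([501.8, -71.5]), array([41.5, 42.3]), np.float64(78.6)]
tray nut 237 [array([ 517.5, -192.2]), array([65.1, 61.3]), np.float64(17.3)]
tray block 344 [array([ 502. , -325.9]), array([99.3, 63.4]), np.float64(82.6)]
tray oval 297 [array([ 493. , -456.8]), array([ 62.3, 107.5]), np.float64(9.0)]
hook_tip {'location': [299.1, 213.9], 'score': 0.95} [ 702.3019308  -231.87528252  151.06529974]
front things [[596.  10. 335.]
 [597.   8. 337.]
 [598.  11. 333.]
 [598.  10. 335.]
 [600.  11. 333.]] 808
```

View pics/crop1.png

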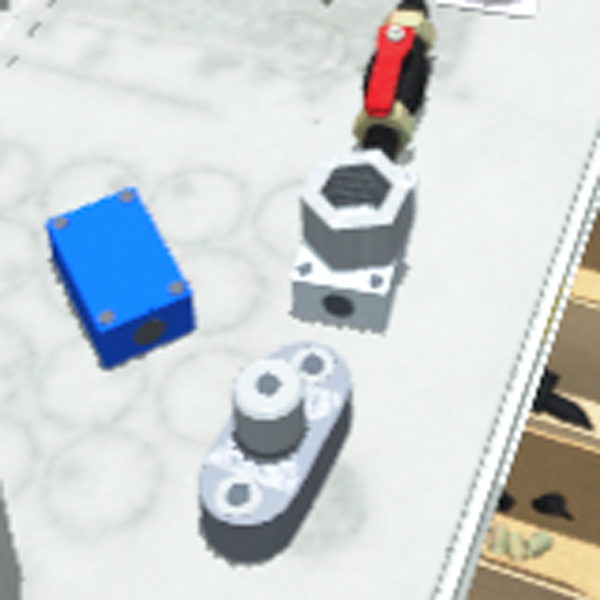

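The crop confirms it: the nut is on the plain aluminium block (blue one excluded), and the cap is on the grey oval. I'll look at the trays on the way across.

Request:
arm_command([
  {"offset": [0, 0, -0.035], "spin": 0.185},
  {"offset": [0, 0, -0.035], "spin": 0.185},
  {"offset": [0.033, -0.045, 0], "spin": 0.012},
  {"offset": [0.033, -0.045, 0], "spin": 0},
  {"offset": [0.033, -0.045, 0], "spin": 0},
])

```text
time_s: 1.78
ee_pos: [313.5, -396.9, 298.1]
ee_rot: [180.0, -0.0, -0.1]
force: [1.8, -0.3, 0.5]
gripper_width: 91.0
gripper_force: 0.0
```

Request:
arm_command([
  {"offset": [0.033, -0.045, 0], "spin": 0},
  {"offset": [0.033, -0.045, 0], "spin": 0},
  {"offset": [0.033, -0.045, 0], "spin": 0},
  {"offset": [0, 0, 0], "spin": 0},
  {"offset": [0, 0, 0], "spin": 0},
])

```text
time_s: 2.4
ee_pos: [411.6, -263.4, 298.0]
ee_rot: [180.0, 0.0, 0.0]
force: [-0.8, 0.3, -0.1]
gripper_width: 91.5
gripper_force: 0.0
```

```bash
cat > w.py <<'E'
import sys
from h import *
def look(tag,keys):
    s=env.state(); M=T('wrist'); p,d=env.grab_frame('wrist'); c=cloud(*M,d)
    cv2.imwrite(f'pics/{tag}.png',p); np.savez(f'{tag}.npz',c=c,d=d); print(s['time_s'],s['ee_pos'].round(1),s['ee_rot'].round(1))
    for k,z in keys.items():
        print(k,[(np.round(q['location']).tolist(),round(q['score'],2),ray(*M,q['location'],z).round(1).tolist()) for q in env.pinpoint('wrist',k)[:2]])
    return M,p,d,c
E
python3 - <<'E'
from w import *
M,p,d,c=look('trays',dict(tray_nut_floor=4,tray_cap_floor=4,tray_block_floor=4,tray_oval_floor=4))
dark=(p.max(-1)<80)&(abs(c[...,2]-3)<15)&(d>0)
n,l,st,ce=cv2.connectedComponentsWithStats(dark.astype(np.uint8))
for i in range(1,n):
    if st[i,4]>400:
        q=c[l==i]; print(st[i],[np.round(t,1) for t in cv2.minAreaRect(q[:,:2].astype(np.float32))],np.median(q[:,2]).round(1))
E
```

```text
2.4 [ 411.6 -263.4  298. ] [180.   0.   0.]
tray_nut_floor [([252.0, 115.0], 0.9, [514.8, -185.8, 4.0])]
tray_cap_floor [([149.0, 127.0], 0.79, [502.3, -69.0, 4.0])]
tray_block_floor [([372.0, 125.0], 0.58, [503.8, -319.9, 4.0])]
tray_oval_floor [([10.0, 106.0], 0.45, [524.5, 81.7, 4.0])]
[ 593    0   47  174 4314] [array([ 535.6, -584.4]), array([190.2,  39.1]), np.float64(17.5)] 12.3
[ 219   77   69   72 3405] [array([ 516. , -186.9]), array([69.2, 78. ]), np.float64(10.8)] 5.1
[ 324   88  102   79 5990] [array([ 500.5, -321. ]), array([104. ,  69.4]), np.float64(81.5)] 5.1
[ 432  102  111   70 5780] [array([ 490.3, -450.1]), array([ 64.9, 123.9]), np.float64(9.4)] 5.0
[ 124  104   43   48 1601] [array([500.5, -65.2]), array([50.1, 48.4]), np.float64(20.9)] 5.2
```

View pics/trays.png

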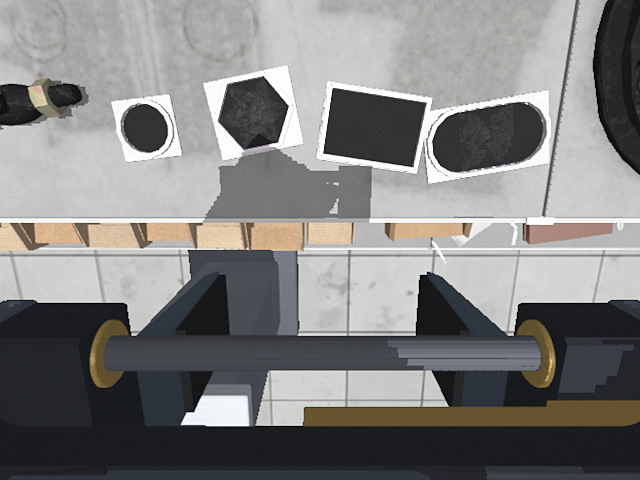

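The wrist picture shows the four trays clearly: cap (147,128), nut (253,115), block (374,127) and oval (487,137). Now across to the piles.

Request:
arm_command([
  {"offset": [0, -0.06, 0], "spin": 0},
  {"offset": [0, -0.06, 0], "spin": 0},
  {"offset": [0, -0.06, 0], "spin": 0},
  {"offset": [0, -0.06, 0], "spin": 0},
  {"offset": [0, -0.06, 0], "spin": 0},
])

```text
time_s: 3.28
ee_pos: [411.7, 37.8, 298.2]
ee_rot: [180.0, -0.1, -0.1]
force: [1.2, 0.4, -1.2]
gripper_width: 91.2
gripper_force: 0.0
```

Request:
arm_command([
  {"offset": [0, -0.06, 0], "spin": 0},
  {"offset": [0, -0.06, 0], "spin": 0},
  {"offset": [0, -0.06, 0], "spin": 0},
  {"offset": [0, -0.05, 0], "spin": 0},
  {"offset": [0, 0, 0], "spin": 0},
])

```text
time_s: 3.9
ee_pos: [412.0, 268.9, 297.4]
ee_rot: [-180.0, 0.0, 0.2]
force: [-0.1, -0.1, 0.2]
gripper_width: 91.4
gripper_force: 0.0
```

```bash
python3 - <<'E'
from w import *
M,p,d,c=look('piles',dict(nut_center=49,cap_center=50,block_center=16,oval_center=16))
Z=c[...,2]
for k,(a,b) in dict(top=(57,75),low=(20,42)).items():
    s=(d>0)&(Z>a)&(Z<b)&(c[...,0]>420)
    n,l,st,ce=cv2.connectedComponentsWithStats(s.astype(np.uint8))
    for i in range(1,n):
        if st[i,4]>150:
            q=c[l==i]; print(k,st[i],[np.round(t,1) for t in cv2.minAreaRect(q[:,:2].astype(np.float32))],np.median(q[:,2]).round(1))
E
```

```text
3.9 [412.  268.9 297.4] [-180.     0.     0.2]
nut_center [([397.0, 128.0], 0.8, [500.1, 193.8, 49.0])]
cap_center [([259.0, 131.0], 0.72, [496.4, 332.7, 50.0])]
block_center [([390.0, 124.0], 0.78, [504.5, 195.0, 16.0]), ([335.0, 4.0], 0.6, [620.4, 256.2, 16.0])]
oval_center [([265.0, 136.0], 0.58, [492.0, 331.5, 16.0])]
top [115   0  50  39 528] [array([589.6, 430.9]), array([14., 51.]), np.float64(35.2)] 66.4
top [ 462   90   80   33 1371] [array([518.4,  94.2]), array([21.5, 76.9]), np.float64(9.9)] 59.9
top [ 365   97   64   61 1783] [array([499.4, 196.9]), array([61.7, 54.1]), np.float64(86.4)] 66.2
top [ 242  113   37   39 1110] [array([494.9, 329.7]), array([35.2, 34.9]), np.float64(55.7)] 68.2
low [134   0  46  48 576] [array([594.1, 429.5]), array([19.6, 56.9]), np.float64(44.5)] 31.1
low [ 286    0   89   59 2979] [array([612.2, 262.2]), array([54.3, 71.8]), np.float64(48.2)] 32.3
low [ 444   79  143   54 2819] [array([523.1,  67.1]), array([ 39.8, 145.2]), np.float64(9.5)] 31.0
low [402  94  37  56 814] [array([506. , 165.4]), array([54.1, 34.8]), np.float64(8.7)] 32.3
low [351 101  29  57 901] [array([498.1, 222.4]), array([54.3, 28.4]), np.float64(6.4)] 32.4
low [ 216  108  103   54 3408] [array([492.9, 327.5]), array([108.2,  50.1]), np.float64(86.2)] 32.6
low [376 111  36  36 954] [array([499.7, 194.2]), array([38. , 31.5]), np.float64(26.6)] 32.5
```

View pics/piles.png

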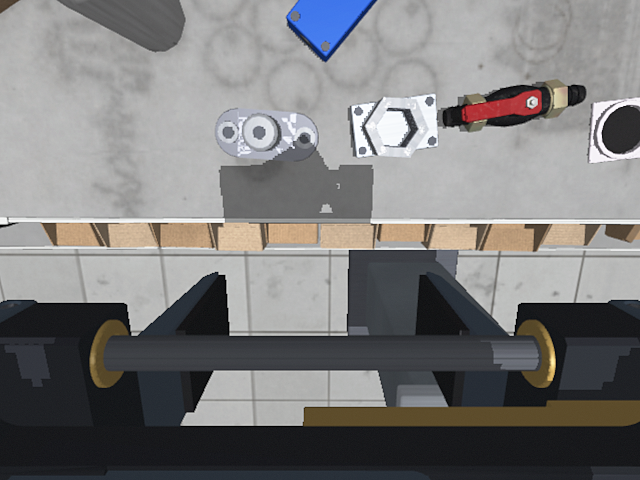

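The picture shows the cap at (260,131) on the oval, the nut at (397,127) on the block, the tap at (515,105) and the blue look-alike at (330,20). Nut first: a flat normal lies at −3.6°, so I'll grasp at yaw 26.4°.

Request:
arm_command([
  {"offset": [0.0437, 0.036, 0], "spin": 0},
  {"offset": [0.0437, 0.036, 0], "spin": 0},
  {"offset": [0, 0, 0.055], "spin": -0.153},
  {"offset": [0, 0, 0.055], "spin": -0.152},
  {"offset": [0, 0, 0.055], "spin": -0.152},
], jaw=0.0912, newtons=40)

```text
time_s: 4.78
ee_pos: [499.6, 193.0, 131.9]
ee_rot: [180.0, -0.1, 26.3]
force: [0.3, -0.0, 0.5]
gripper_width: 91.1
gripper_force: 0.0
```

Request:
arm_command([
  {"offset": [0, 0, 0], "spin": 0},
  {"offset": [0, 0, 0], "spin": 0},
])

```text
time_s: 5.03
ee_pos: [500.8, 194.6, 135.1]
ee_rot: [180.0, -0.2, 26.0]
force: [-0.7, 0.1, -0.1]
gripper_width: 91.3
gripper_force: 0.0
```

Request:
arm_command([
  {"offset": [0, 0, 0.04], "spin": 0},
  {"offset": [0, 0, 0.035], "spin": 0},
  {"offset": [0, 0, 0], "spin": 0},
])

```text
time_s: 5.4
ee_pos: [499.5, 194.6, 58.5]
ee_rot: [180.0, 0.0, 26.1]
force: [-0.0, -0.3, -0.6]
gripper_width: 91.2
gripper_force: 0.0
```

Request:
arm_command([
  {"offset": [0, 0, 0], "spin": 0},
  {"offset": [0, 0, 0], "spin": 0},
  {"offset": [0, 0, 0], "spin": 0},
  {"offset": [0, 0, 0], "spin": 0},
  {"offset": [0, 0, 0], "spin": 0},
], jaw=0.03, newtons=40)

```text
time_s: 6.02
ee_pos: [499.5, 195.0, 58.5]
ee_rot: [-180.0, -0.1, 26.2]
force: [-1.1, 0.2, 4.3]
gripper_width: 53.6
gripper_force: 40.0
```

Request:
arm_command([
  {"offset": [0, 0, -0.05], "spin": 0},
  {"offset": [0, 0, -0.05], "spin": 0},
  {"offset": [-0.036, 0.0366, 0], "spin": 0},
  {"offset": [-0.036, 0.0366, 0], "spin": 0},
  {"offset": [-0.036, 0.0366, 0], "spin": 0},
])

```text
time_s: 6.65
ee_pos: [449.7, 47.2, 157.5]
ee_rot: [180.0, 0.1, 26.2]
force: [1.4, -0.9, -2.1]
gripper_width: 53.6
gripper_force: 40.0
```

Request:
arm_command([
  {"offset": [-0.036, 0.0366, 0], "spin": 0},
  {"offset": [-0.0024, 0.0509, 0], "spin": 0},
  {"offset": [-0.0024, 0.0509, 0], "spin": 0},
  {"offset": [-0.0024, 0.0509, 0], "spin": 0},
  {"offset": [-0.0024, 0.0509, 0], "spin": 0},
])

```text
time_s: 7.28
ee_pos: [515.7, -188.7, 157.3]
ee_rot: [-179.9, 0.0, 26.1]
force: [0.2, 1.6, -1.7]
gripper_width: 53.5
gripper_force: 40.0
```

Request:
arm_command([
  {"offset": [0, 0, 0.04], "spin": -0.127},
  {"offset": [0, 0, 0.04], "spin": -0.127},
  {"offset": [0, 0, 0], "spin": 0},
  {"offset": [0, 0, 0], "spin": 0},
])

```text
time_s: 7.78
ee_pos: [516.6, -187.4, 78.9]
ee_rot: [179.9, -0.0, 40.6]
force: [1.0, -0.5, -1.4]
gripper_width: 53.7
gripper_force: 40.0
```

Request:
arm_command([
  {"offset": [0, 0, 0.025], "spin": 0},
  {"offset": [0, 0, 0.022], "spin": 0},
  {"offset": [0, 0, 0], "spin": 0},
  {"offset": [0, 0, 0], "spin": 0},
])

```text
time_s: 8.28
ee_pos: [516.8, -187.4, 32.6]
ee_rot: [179.9, -0.1, 40.7]
force: [-0.2, -0.4, -1.2]
gripper_width: 53.6
gripper_force: 40.0
```

Request:
arm_command([
  {"offset": [0, 0, 0], "spin": 0},
  {"offset": [0, 0, 0], "spin": 0},
  {"offset": [0, 0, 0], "spin": 0},
], jaw=0.07)

```text
time_s: 8.65
ee_pos: [516.0, -187.2, 31.4]
ee_rot: [180.0, -0.0, 40.7]
force: [-0.6, 0.1, -0.5]
gripper_width: 70.0
gripper_force: 0.0
```

Request:
arm_command([
  {"offset": [0, 0, -0.055], "spin": 0},
  {"offset": [0, 0, -0.055], "spin": 0},
  {"offset": [0.0132, -0.0503, 0], "spin": 0},
  {"offset": [0.0132, -0.0503, 0], "spin": 0},
  {"offset": [0.0132, -0.0503, 0], "spin": 0},
])

```text
time_s: 9.28
ee_pos: [446.5, -45.8, 141.2]
ee_rot: [180.0, -0.0, 40.7]
force: [0.4, 0.4, 0.3]
gripper_width: 70.0
gripper_force: 0.0
```

Request:
arm_command([
  {"offset": [0.0132, -0.0503, 0], "spin": 0},
  {"offset": [0.0447, -0.0341, 0], "spin": 0},
  {"offset": [0.0447, -0.0341, 0], "spin": 0},
  {"offset": [0.0447, -0.0341, 0], "spin": 0},
  {"offset": [0.0447, -0.0341, 0], "spin": 0},
])

```text
time_s: 9.9
ee_pos: [471.2, 221.7, 141.2]
ee_rot: [180.0, -0.0, 40.7]
force: [0.4, 0.2, -0.9]
gripper_width: 70.1
gripper_force: 0.0
```

Request:
arm_command([
  {"offset": [0.0447, -0.0341, 0], "spin": 0},
  {"offset": [0.0447, -0.0341, 0], "spin": 0},
  {"offset": [0, 0, 0], "spin": 0},
  {"offset": [0, 0, 0], "spin": 0},
])

```text
time_s: 10.4
ee_pos: [493.7, 329.2, 140.5]
ee_rot: [180.0, 0.1, 40.8]
force: [-0.1, -0.3, 0.8]
gripper_width: 69.8
gripper_force: 0.0
```

Request:
arm_command([
  {"offset": [0.001, 0, 0.045], "spin": 0},
  {"offset": [0, 0, 0.037], "spin": 0},
  {"offset": [0, 0, 0], "spin": 0},
])

```text
time_s: 10.78
ee_pos: [493.0, 327.6, 56.7]
ee_rot: [-180.0, 0.4, 40.6]
force: [-0.3, -0.3, -0.3]
gripper_width: 70.4
gripper_force: 0.0
```

Request:
arm_command([
  {"offset": [0, 0, 0], "spin": 0},
  {"offset": [0, 0, 0], "spin": 0},
  {"offset": [0, 0, 0], "spin": 0},
  {"offset": [0, 0, 0], "spin": 0},
  {"offset": [0, 0, 0], "spin": 0},
], jaw=0.015)

```text
time_s: 11.4
ee_pos: [495.5, 330.6, 59.8]
ee_rot: [180.0, -0.1, 40.7]
force: [-0.4, -1.5, 5.7]
gripper_width: 34.7
gripper_force: 40.0
```

Request:
arm_command([
  {"offset": [0, 0, -0.045], "spin": 0},
  {"offset": [0, 0, -0.045], "spin": 0},
  {"offset": [-0.0445, 0.0303, 0], "spin": 0},
  {"offset": [-0.0445, 0.0303, 0], "spin": 0},
  {"offset": [-0.0445, 0.0303, 0], "spin": 0},
])

```text
time_s: 12.02
ee_pos: [452.2, 173.2, 148.6]
ee_rot: [-180.0, 0.0, 40.8]
force: [0.0, -0.3, -0.9]
gripper_width: 35.0
gripper_force: 40.0
```

Request:
arm_command([
  {"offset": [-0.0445, 0.0303, 0], "spin": 0},
  {"offset": [-0.0445, 0.0303, 0], "spin": 0},
  {"offset": [-0.0104, 0.0509, 0], "spin": 0},
  {"offset": [-0.0104, 0.0509, 0], "spin": 0},
  {"offset": [-0.0104, 0.0509, 0], "spin": 0},
])

```text
time_s: 12.65
ee_pos: [501.6, -67.0, 148.7]
ee_rot: [-180.0, -0.0, 40.7]
force: [0.8, 0.2, -1.1]
gripper_width: 34.8
gripper_force: 40.0
```

Request:
arm_command([
  {"offset": [0, 0, 0.04], "spin": 0},
  {"offset": [0, 0, 0.03], "spin": 0},
  {"offset": [0, 0, 0], "spin": 0},
  {"offset": [0, 0, 0], "spin": 0},
])

```text
time_s: 13.15
ee_pos: [502.0, -65.5, 79.8]
ee_rot: [179.9, -0.1, 40.7]
force: [0.1, -0.3, -0.3]
gripper_width: 34.9
gripper_force: 40.0
```

Request:
arm_command([
  {"offset": [0, 0, 0.025], "spin": 0},
  {"offset": [0, 0, 0.022], "spin": 0},
  {"offset": [0, 0, 0], "spin": 0},
  {"offset": [0, 0, 0], "spin": 0},
])

```text
time_s: 13.65
ee_pos: [502.2, -65.6, 33.3]
ee_rot: [179.9, -0.1, 40.7]
force: [-0.5, 0.6, -0.7]
gripper_width: 35.0
gripper_force: 40.0
```

Request:
arm_command([
  {"offset": [0, 0, 0], "spin": 0},
  {"offset": [0, 0, 0], "spin": 0},
  {"offset": [0, 0, 0], "spin": 0},
], jaw=0.055)

```text
time_s: 14.02
ee_pos: [501.5, -65.6, 32.3]
ee_rot: [180.0, -0.0, 40.7]
force: [0.5, 0.2, 0.3]
gripper_width: 55.1
gripper_force: 0.0
```

Request:
arm_command([
  {"offset": [0, 0, -0.055], "spin": 0},
  {"offset": [0, 0, -0.055], "spin": 0},
  {"offset": [-0.0073, -0.0498, 0], "spin": 0},
  {"offset": [-0.0073, -0.0498, 0], "spin": 0},
  {"offset": [0.0395, -0.0287, 0], "spin": 0},
])

```text
time_s: 14.65
ee_pos: [432.7, 48.0, 141.9]
ee_rot: [-179.9, 0.1, 40.6]
force: [0.9, -0.8, 0.2]
gripper_width: 54.8
gripper_force: 0.0
```

Request:
arm_command([
  {"offset": [0.0395, -0.0287, 0], "spin": 0},
  {"offset": [0.0395, -0.0287, 0], "spin": 0},
  {"offset": [0.0395, -0.0287, 0], "spin": 0},
  {"offset": [0, 0, -0.032], "spin": -0.172},
  {"offset": [0, 0, -0.032], "spin": -0.172},
], jaw=0.0912)

```text
time_s: 15.28
ee_pos: [469.7, 191.1, 206.2]
ee_rot: [-179.9, 0.1, 60.8]
force: [1.1, -0.4, 0.5]
gripper_width: 91.2
gripper_force: 0.0
```

Request:
arm_command([
  {"offset": [0, 0, -0.032], "spin": -0.172},
  {"offset": [0, 0, -0.032], "spin": -0.172},
  {"offset": [0, 0, -0.032], "spin": -0.172},
  {"offset": [0, 0, 0], "spin": 0},
  {"offset": [0, 0, 0], "spin": 0},
])

```text
time_s: 15.9
ee_pos: [469.5, 190.2, 300.9]
ee_rot: [-179.9, 0.0, 89.9]
force: [-0.4, 0.2, 0.0]
gripper_width: 91.2
gripper_force: 0.0
```

```bash
python3 - <<'E'
from w import *
M,p,d,c=look('blocks',dict(block_center=16,oval_center=16))
Z=c[...,2]
s=(d>0)&(Z>20)&(Z<42)&(c[...,0]>420)&(c[...,0]<575)&(c[...,1]>125)&(c[...,1]<400)
n,l,st,ce=cv2.connectedComponentsWithStats(s.astype(np.uint8))
for i in range(1,n):
    if st[i,4]>150:
        q=c[l==i]; print(st[i],[np.round(t,1) for t in cv2.minAreaRect(q[:,:2].astype(np.float32))],np.median(q[:,2]).round(1))
E
```

```text
15.9 [469.5 190.2 300.9] [-179.9    0.    89.9]
block_center [([354.0, 209.0], 0.78, [504.1, 190.7, 16.0]), ([458.0, 148.0], 0.71, [618.6, 258.9, 16.0])]
oval_center [([341.0, 82.0], 0.62, [487.8, 328.3, 16.0])]
[ 322   20   54  116 5037] [array([493.7, 328. ]), array([109.1,  50.1]), np.float64(86.0)] 32.5
[ 326  167   56   84 3734] [array([503. , 192.5]), array([54.1, 88.7]), np.float64(8.0)] 32.3
[352 253  19  14 214] [array([513.3, 132.2]), array([14.2, 21.6]), np.float64(89.8)] 28.4
```

View pics/blocks.png

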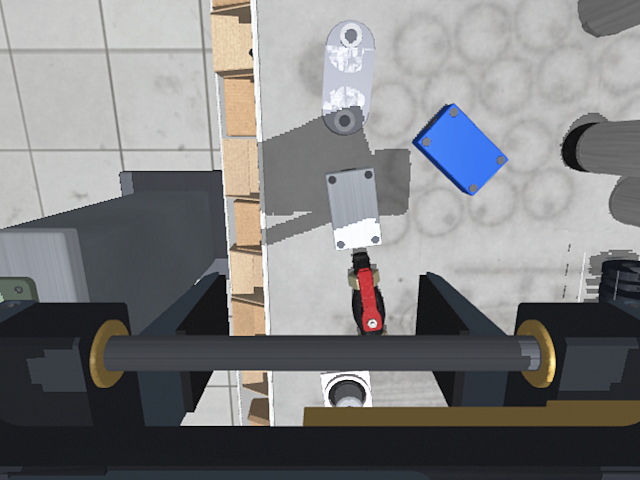

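The picture shows the block clear at (354,208), the oval at (347,76), the blue look-alike at (460,148, left alone) and the cap standing in its tray at (348,393). Next, the block.

Request:
arm_command([
  {"offset": [0.0023, 0.0335, 0.03], "spin": -0.141},
  {"offset": [0, 0, 0.055], "spin": 0},
  {"offset": [0, 0, 0.055], "spin": 0},
  {"offset": [0, 0, 0.055], "spin": 0},
  {"offset": [0, 0, 0], "spin": 0},
])

```text
time_s: 16.68
ee_pos: [500.0, 191.4, 102.7]
ee_rot: [-179.4, 0.1, 98.1]
force: [-0.2, 0.9, -0.2]
gripper_width: 91.2
gripper_force: 0.0
```

Request:
arm_command([
  {"offset": [0, 0, 0.03], "spin": 0},
  {"offset": [0, 0, 0.03], "spin": 0},
  {"offset": [0, 0, 0.02], "spin": 0},
  {"offset": [0, 0, 0], "spin": 0},
  {"offset": [0, 0, 0], "spin": 0},
])

```text
time_s: 17.3
ee_pos: [505.1, 193.3, 28.9]
ee_rot: [179.8, -0.0, 98.1]
force: [0.7, 0.4, -0.2]
gripper_width: 91.3
gripper_force: 0.0
```

Request:
arm_command([
  {"offset": [0, 0, 0], "spin": 0},
  {"offset": [0, 0, 0], "spin": 0},
  {"offset": [0, 0, 0], "spin": 0},
  {"offset": [0, 0, 0], "spin": 0},
  {"offset": [0, 0, 0], "spin": 0},
], jaw=0.03)

```text
time_s: 17.92
ee_pos: [503.8, 192.8, 27.0]
ee_rot: [180.0, 0.0, 98.1]
force: [0.3, -1.1, 0.7]
gripper_width: 53.7
gripper_force: 40.0
```

Request:
arm_command([
  {"offset": [0, 0, -0.06], "spin": 0},
  {"offset": [0, 0, -0.06], "spin": 0},
  {"offset": [-0.0452, -0.0251, 0], "spin": 0},
  {"offset": [-0.0452, -0.0251, 0], "spin": 0},
  {"offset": [-0.0452, -0.0251, 0], "spin": 0},
])

```text
time_s: 18.55
ee_pos: [446.5, 46.6, 146.3]
ee_rot: [-179.9, 0.0, 98.1]
force: [0.7, -0.2, -3.7]
gripper_width: 53.8
gripper_force: 40.0
```

Request:
arm_command([
  {"offset": [-0.0452, -0.0251, 0], "spin": 0},
  {"offset": [-0.0546, 0.0041, 0], "spin": 0},
  {"offset": [-0.0546, 0.0041, 0], "spin": 0},
  {"offset": [-0.0546, 0.0041, 0], "spin": 0},
  {"offset": [-0.0546, 0.0041, 0], "spin": 0},
])

```text
time_s: 19.18
ee_pos: [475.9, -215.7, 146.2]
ee_rot: [-179.9, -0.1, 98.1]
force: [0.9, 1.0, -3.4]
gripper_width: 53.5
gripper_force: 40.0
```

Request:
arm_command([
  {"offset": [-0.0546, 0.0041, 0], "spin": 0},
  {"offset": [-0.0546, 0.0041, 0], "spin": 0},
  {"offset": [0, 0, 0.03], "spin": 0.145},
  {"offset": [0, 0, 0.03], "spin": 0.145},
  {"offset": [0, 0, 0], "spin": 0},
])

```text
time_s: 19.8
ee_pos: [497.5, -319.8, 83.7]
ee_rot: [-179.6, -0.2, 81.5]
force: [-1.0, 0.2, -3.4]
gripper_width: 53.7
gripper_force: 40.0
```

Request:
arm_command([
  {"offset": [0, 0, 0], "spin": 0},
  {"offset": [0, 0, 0], "spin": 0},
])

```text
time_s: 20.05
ee_pos: [500.8, -321.6, 88.4]
ee_rot: [179.9, 0.1, 81.5]
force: [0.7, -0.2, -3.0]
gripper_width: 53.8
gripper_force: 40.0
```

Request:
arm_command([
  {"offset": [0, 0, 0.03], "spin": 0},
  {"offset": [0, 0, 0.025], "spin": 0},
  {"offset": [0, 0, 0], "spin": 0},
  {"offset": [0, 0, 0], "spin": 0},
  {"offset": [0, 0, 0], "spin": 0},
])

```text
time_s: 20.68
ee_pos: [500.4, -321.5, 33.1]
ee_rot: [179.9, 0.0, 81.5]
force: [0.0, 0.8, -3.0]
gripper_width: 53.6
gripper_force: 40.0
```

Request:
arm_command([
  {"offset": [0, 0, 0], "spin": 0},
  {"offset": [0, 0, 0], "spin": 0},
  {"offset": [0, 0, 0], "spin": 0},
], jaw=0.07)

```text
time_s: 21.05
ee_pos: [500.2, -321.4, 32.4]
ee_rot: [180.0, 0.0, 81.5]
force: [0.2, 0.1, 0.2]
gripper_width: 69.9
gripper_force: 0.0
```

Request:
arm_command([
  {"offset": [0, 0, -0.055], "spin": 0},
  {"offset": [0, 0, -0.055], "spin": 0},
  {"offset": [0.0512, -0.0195, 0], "spin": 0},
  {"offset": [0.0512, -0.0195, 0], "spin": 0},
  {"offset": [0.0512, -0.0195, 0], "spin": 0},
])

```text
time_s: 21.68
ee_pos: [464.5, -159.3, 142.3]
ee_rot: [179.9, 0.0, 81.4]
force: [-0.0, -0.3, -0.2]
gripper_width: 70.0
gripper_force: 0.0
```

Request:
arm_command([
  {"offset": [0.0512, -0.0195, 0], "spin": 0},
  {"offset": [0.0512, -0.0195, 0], "spin": 0},
  {"offset": [0.0512, -0.0195, 0], "spin": 0},
  {"offset": [0.0556, 0.0024, 0], "spin": 0},
  {"offset": [0.0556, 0.0024, 0], "spin": 0},
], jaw=0.0912)

```text
time_s: 22.3
ee_pos: [451.2, 110.9, 142.5]
ee_rot: [179.9, -0.0, 81.5]
force: [1.5, -0.4, 1.4]
gripper_width: 91.4
gripper_force: 0.0
```

Request:
arm_command([
  {"offset": [0.0556, 0.0024, 0], "spin": 0},
  {"offset": [0.0556, 0.0024, 0], "spin": 0},
  {"offset": [0.0556, 0.0024, 0], "spin": 0},
  {"offset": [0.0556, 0.0024, 0], "spin": 0},
  {"offset": [0, 0, 0], "spin": -0.078},
])

```text
time_s: 22.92
ee_pos: [494.2, 331.6, 141.7]
ee_rot: [179.9, -0.1, 86.3]
force: [0.2, -0.2, -0.1]
gripper_width: 91.4
gripper_force: 0.0
```

Request:
arm_command([
  {"offset": [0, 0, 0], "spin": 0},
  {"offset": [0, 0, 0], "spin": 0},
  {"offset": [0, 0, 0], "spin": 0},
])

```text
time_s: 23.3
ee_pos: [493.6, 326.9, 142.1]
ee_rot: [180.0, 0.0, 85.8]
force: [-0.2, -0.7, 0.0]
gripper_width: 91.4
gripper_force: 0.0
```

Request:
arm_command([
  {"offset": [0, 0, 0.045], "spin": 0},
  {"offset": [0, 0, 0.045], "spin": 0},
  {"offset": [0, 0, 0.026], "spin": 0},
  {"offset": [0, 0, 0], "spin": 0},
  {"offset": [0, 0, 0], "spin": 0},
])

```text
time_s: 23.92
ee_pos: [494.6, 327.9, 27.2]
ee_rot: [179.9, -0.1, 85.9]
force: [-0.2, -0.2, -0.4]
gripper_width: 91.1
gripper_force: 0.0
```

Request:
arm_command([
  {"offset": [0, 0, 0], "spin": 0},
  {"offset": [0, 0, 0], "spin": 0},
  {"offset": [0, 0, 0], "spin": 0},
  {"offset": [0, 0, 0], "spin": 0},
  {"offset": [0, 0, 0], "spin": 0},
], jaw=0.03)

```text
time_s: 24.55
ee_pos: [494.0, 327.8, 26.1]
ee_rot: [180.0, -0.0, 85.9]
force: [0.3, -0.4, 1.5]
gripper_width: 49.3
gripper_force: 40.0
```

Request:
arm_command([
  {"offset": [0, 0, -0.06], "spin": 0},
  {"offset": [0, 0, -0.06], "spin": 0},
  {"offset": [-0.0553, -0.0067, 0], "spin": 0},
  {"offset": [-0.0553, -0.0067, 0], "spin": 0},
  {"offset": [-0.0553, -0.0067, 0], "spin": 0},
])

```text
time_s: 25.18
ee_pos: [460.6, 162.0, 145.4]
ee_rot: [-179.9, 0.0, 86.0]
force: [0.9, -0.3, -3.0]
gripper_width: 49.9
gripper_force: 40.0
```

Request:
arm_command([
  {"offset": [-0.0553, -0.0067, 0], "spin": 0},
  {"offset": [-0.0553, -0.0067, 0], "spin": 0},
  {"offset": [-0.0553, -0.0067, 0], "spin": 0},
  {"offset": [-0.0556, 0.0115, 0], "spin": 0},
  {"offset": [-0.0556, 0.0115, 0], "spin": 0},
])

```text
time_s: 25.8
ee_pos: [444.4, -114.5, 145.7]
ee_rot: [-180.0, -0.0, 85.9]
force: [1.3, 0.7, -2.3]
gripper_width: 49.8
gripper_force: 40.0
```

Request:
arm_command([
  {"offset": [-0.0556, 0.0115, 0], "spin": 0},
  {"offset": [-0.0556, 0.0115, 0], "spin": 0},
  {"offset": [-0.0556, 0.0115, 0], "spin": 0},
  {"offset": [-0.0556, 0.0115, 0], "spin": 0},
  {"offset": [-0.0556, 0.0115, 0], "spin": 0},
])

```text
time_s: 26.42
ee_pos: [482.2, -395.8, 145.1]
ee_rot: [-179.9, -0.1, 85.9]
force: [-0.2, -0.4, -2.6]
gripper_width: 49.7
gripper_force: 40.0
```

Request:
arm_command([
  {"offset": [-0.0556, 0.0115, 0], "spin": 0},
  {"offset": [0, 0, 0.02], "spin": -0.118},
  {"offset": [0, 0, 0.02], "spin": -0.118},
  {"offset": [0, 0, 0], "spin": 0},
  {"offset": [0, 0, 0], "spin": 0},
])

```text
time_s: 27.05
ee_pos: [490.4, -450.6, 106.3]
ee_rot: [180.0, 0.0, 99.4]
force: [0.3, 0.5, -3.3]
gripper_width: 49.9
gripper_force: 40.0
```

Request:
arm_command([
  {"offset": [0, 0, 0.035], "spin": 0},
  {"offset": [0, 0, 0.025], "spin": 0},
  {"offset": [0, 0, 0.015], "spin": 0},
  {"offset": [0, 0, 0], "spin": 0},
  {"offset": [0, 0, 0], "spin": 0},
])

```text
time_s: 27.68
ee_pos: [490.8, -451.1, 32.1]
ee_rot: [179.9, 0.1, 99.4]
force: [-0.0, 0.3, -2.1]
gripper_width: 49.5
gripper_force: 40.0
```

Request:
arm_command([
  {"offset": [0, 0, 0], "spin": 0},
  {"offset": [0, 0, 0], "spin": 0},
  {"offset": [0, 0, 0], "spin": 0},
], jaw=0.07)

```text
time_s: 28.05
ee_pos: [490.4, -450.9, 31.6]
ee_rot: [180.0, 0.1, 99.5]
force: [0.0, 0.0, -0.2]
gripper_width: 70.0
gripper_force: 0.0
```

Request:
arm_command([
  {"offset": [0, 0, -0.054], "spin": 0},
  {"offset": [0, 0, -0.054], "spin": 0},
  {"offset": [0, 0, -0.054], "spin": 0},
  {"offset": [0, 0, -0.054], "spin": 0},
  {"offset": [0, 0, -0.054], "spin": 0},
])

```text
time_s: 28.68
ee_pos: [489.9, -450.4, 303.1]
ee_rot: [180.0, 0.0, 99.5]
force: [0.4, -0.3, 0.2]
gripper_width: 69.7
gripper_force: 0.0
```

Request:
arm_command([
  {"offset": [0.0497, -0.0121, 0], "spin": 0},
  {"offset": [0.0497, -0.0121, 0], "spin": 0},
  {"offset": [0.0497, -0.0121, 0], "spin": 0},
  {"offset": [0.0497, -0.0121, 0], "spin": 0},
  {"offset": [0, 0, 0], "spin": 0.17},
])

```text
time_s: 29.3
ee_pos: [408.1, -259.6, 301.9]
ee_rot: [180.0, -0.0, 89.6]
force: [0.6, -0.1, 0.0]
gripper_width: 69.8
gripper_force: 0.0
```

Request:
arm_command([
  {"offset": [0, 0, 0], "spin": 0.18},
  {"offset": [0, 0, 0], "spin": 0.18},
  {"offset": [0, 0, 0], "spin": 0.18},
  {"offset": [0, 0, 0], "spin": 0.18},
  {"offset": [0, 0, 0], "spin": 0.18},
])

```text
time_s: 29.92
ee_pos: [409.6, -262.4, 301.2]
ee_rot: [180.0, -0.0, 37.8]
force: [-0.1, 0.4, 0.2]
gripper_width: 69.6
gripper_force: 0.0
```

Request:
arm_command([
  {"offset": [0, 0, 0], "spin": 0.18},
  {"offset": [0, 0, 0], "spin": 0.18},
  {"offset": [0, 0, 0], "spin": 0.18},
  {"offset": [0, 0, 0], "spin": 0.12},
  {"offset": [0, 0, 0], "spin": 0},
])

```text
time_s: 30.55
ee_pos: [409.7, -262.4, 301.1]
ee_rot: [180.0, -0.0, 0.4]
force: [-0.7, -0.6, -0.2]
gripper_width: 70.1
gripper_force: 0.0
```

```bash
python3 - <<'E'
from w import *
M,p,d,c=look('final',{})
Z=c[...,2]
s=(d>0)&(Z>25)&(Z<60)&(c[...,0]>420)&(c[...,0]<575)&(c[...,1]>-530)&(c[...,1]<-10)
n,l,st,ce=cv2.connectedComponentsWithStats(s.astype(np.uint8))
for i in range(1,n):
    if st[i,4]>150:
        q=c[l==i]; print(st[i],[np.round(t,1) for t in cv2.minAreaRect(q[:,:2].astype(np.float32))],np.percentile(q[:,2],[10,50,90]).round(1))
ps,ds=env.grab_frame('side'); C=cloud(*T('side'),ds)
s=(ds>0)&(C[...,2]>10)&(C[...,2]<75)&(abs(C[...,0]-525)<75)&(abs(C[...,1]-60)<75)
print('tap',[np.round(t,1) for t in cv2.minAreaRect(C[s][:,:2].astype(np.float32))])
E
```

```text
30.55 [ 409.7 -262.4  301.1] [180.   -0.    0.4]
[ 220   78   60   61 1653] [array([ 516.6, -186.2]), array([61.5, 54. ]), np.float64(41.0)] [34.7 38.4 39.5]
[ 335   95   91   66 4464] [array([ 498.1, -322. ]), array([88.5, 54. ]), np.float64(81.3)] [35.2 36.4 37.5]
[ 118  106   39   36 1109] [array([501. , -66.2]), array([34.3, 35.4]), np.float64(86.1)] [33.4 40.1 41.6]
[ 446  110  107   58 4663] [array([ 488.1, -450.7]), array([ 50., 110.]), np.float64(9.3)] [35.2 36.4 37.6]
tap [array([523.2,  65.8]), array([ 38.9, 143. ]), np.float64(9.6)]
```

View pics/final.png

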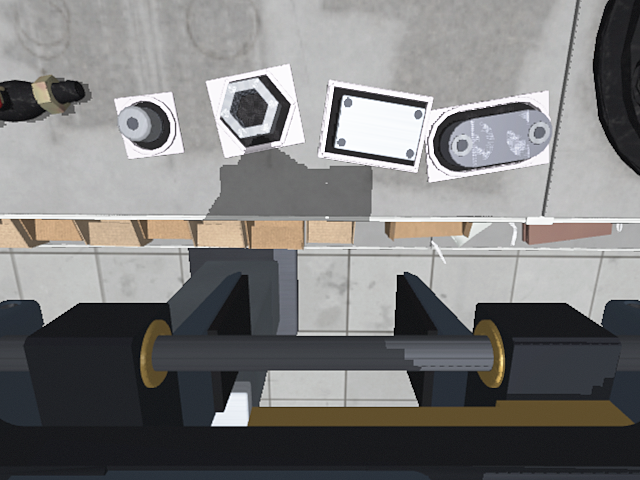

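All four fittings sit flat in their matching recesses: cap (135,123), nut (252,106), block (377,128) and oval (500,137). Their tops are at the expected 36, 38 and 40 mm. The tap hasn't moved.

```bash
python3 -c "
from workcell import env
print(env.job_done())"
```

```text
the job is handed in; nothing more can be done
None
```

The nut, cap, rectangular block and long round-ended block each lie flat in their matching trays, the tap and the blue look-alike were left alone, and I handed the job in at about 31 s of the 122 s allowed.

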